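Knock two cast counterweight bars out of their mould and store them by length

ROBOT

A 6-joint arm with a two-finger parallel gripper is mounted at the origin on the work surface. World frame = base frame: x ahead of the robot, y to its left, z up, the work surface at z = 0. Lengths are in m, angles in rad, forces in N, time in s.
With the tool pointing down it reaches from about 0.3 to 0.875 m from the base axis. Payload 4.2 kg.
Tool frame: the origin (TCP) lies midway between the tips of the shut fingers; the grasp point (between the pads) lies 19 mm behind it; z points along the fingers, y is the line along which they close (so a half turn about z gives the same grasp; the last joint's range is limited). The gripper opens to 85 mm and grips with 20 to 120 N. Pads are 22 mm wide; open, the fingers measure 114 mm over their backs; the gripper's body (76 mm by 85 mm) begins 54 mm behind the grasp point. The pads swing forward as they close: fully open they stand 13 mm farther back than shut.
Start: joints at [1.21, 0.32, 1.565, -0, 1.257, -0.02], TCP at [0.192, 0.542, 0.231] pointing down, gripper open.
Joint ranges: [-3.11, 3.11], [-0.84, 2.01], [0.21, 2.61], [-1.34, 4.49], [0.05, 2.63], [-2.56, 2.56]. Speed limits (rad/s): [2.57, 2.57, 3.14, 3.14, 3.14, 3.14].

INTERFACE

Orientations are given as a unit quaternion [x, y, z, w].
In Python, from workcell import manip, imaging gives the robot as it stands. Calls block until the motion is done:
- manip.goto(position, orientation): joint-space move of the TCP to a pose.
- manip.move_linear(position, frame=None, v=0.15): straight line of the TCP; frame=None keeps the orientation; v is the mean speed in m/s.
- manip.move_j(angles): joint-space move.
- manip.gripper_to(opening, grasp_force=None): opening from 0.0 (shut) to 1.0 (fully open); grasp_force is the grip in N (None keeps the last); returns when the fingers have stopped.
- manip.pause(seconds).
- manip.solve_ik(position, orientation): joint angles nearest the present ones, or None.
- imaging.grab_frame(name): name is "side" or "top"; returns a dict with "color" (420x560x3 uint8, red, green, blue), "depth" (420x560 float32, m along the optical axis (not along the pixel's ray), 0 where there is no reading), "camera_matrix" (3x3 intrinsics, pixels), "k1" (the pictures are not rectified: a ray, as slopes to the right and down, at radius r is drawn at 1 + k1 r^2 times it, then the intrinsics apply), "world_from_camera" (4x4, takes a point from camera to world coordinates). Camera axes: x right, y up, looking along -z (the intrinsics and any distortion apply to the point x, -y, -z); pixel columns grow to the right and rows downward; lengths in m; the calibration is good to about 2 mm. A picture is of the moment at which its call begins.
A pose or a line that the arm cannot do raises manip.PlanningError and nothing moves.
- manip.close_job(): hands the job in; it is judged then, once.
Readings, each from a call of its own:
- manip.current_time_s(): time.
- manip.current_joint_positions(): joint angles.
- manip.current_joint_velocities(): joint speeds.
- manip.current_effort(): joint torques, N m.
- manip.current_tcp_pos(): TCP position.
- manip.current_ee_rot(): TCP orientation.
- manip.current_force(): force on the tool from outside, world axes, zero at the start.
- manip.current_torque(): the same for the moment, N m.
- manip.current_gripper_width(): opening from 0.0 (shut) to 1.0 (fully open).
- manip.current_grip_force(): force on a finger pad.
Only numpy, scipy, OpenCV 4.12 (cv2) and the standard library are available. Lean on these libraries where they do the work, as an engineer would, in place of code of your own. Each camera call takes 0.05 s, during which the arm holds its last target. There are 200 camera calls.

TASK

Press the mould's knock-out rocker down to its stop, without forcing it, so that both cast centrifuge counterweight bars tip up out of their cavities. Then take each bar out and lay it flat and squarely on the row for its own length, right way up, in the free place between the stops. Leave the bars already stored and the hand-held reader as they are.

Things in the scene. Friction and masses are not known exactly. Their poses are not given: they have to be found in the camera images.
- mould: fixed aluminium mould block, 130 mm long (x) x 156 wide (y) x 34 high; origin: centre of its underside, -x side towards the robot. Two open cavities along x, 33 wide, 20 deep (floor at z = 14): the long bar's at y = +42.5 mm, the short bar's at y = -42.5. Both begin at x = -53 with an upright wall; the far (+x) ends slope outwards by 30 degrees. 1.5 mm play beside the bars.
- hinge (a point): middle of the hinge line (along the mould's y, 9 mm above the table, in the mould's -x face) of the steel knock-out rocker. Its paddle sticks out to -x; its two arms reach through slots under the bars and lift them about 20 mm from their -x ends. It is stiff, has no spring and stays where it is left.
- paddle (a point): middle of the paddle's top face, 38 mm from the hinge line. Paddle: 50 mm long from the hinge outwards, 56 wide (y), 5 thick. At the start it points 25 to 37 degrees above level (varies); pressed down (about 7 to 12 N here) it turns to its stop at 10 degrees below level, where this point is about 5 mm over the table. More than 50 N bends it.
- long_bar: loose cream cast resin bar, 90 mm long (x) x 30 wide (y) x 20 thick (z), 50 to 110 g, grippy; groove and two round marks on top. Origin: centre of its underside. It starts in the mould, top flush with the mould's top, axes parallel to the mould's; the rocker lifts its -x end. Rocker fully down: -x end up by 24 to 27 mm, bar tilted about 0.27 rad, standing on its far end, and stays so.
- short_bar: loose cream cast resin bar, 66 mm long (x) x 30 wide (y) x 20 thick (z), 50 to 110 g, grippy; groove and two round marks on top. Origin: centre of its underside. It starts in the mould, top flush with the mould's top, axes parallel to the mould's; the rocker lifts its -x end. Rocker fully down: -x end up by 24 to 27 mm, bar tilted about 0.41 rad, standing on its far end, and stays so.
- long_row: fixed grey storage row for long bars: flat plate 218 mm long (x) x 40 wide (y), top at 8 mm, sides open, with three cross stops 6 thick (x), 24 wide (y), 12 high above the plate, at x = -106, 0, +106 mm; each of the two places is 100 mm long. Origin: centre of the underside. The near (-x) place holds a stored bar, the far (+x) one is free.
- short_row: fixed grey storage row for short bars: flat plate 170 mm long (x) x 40 wide (y), top at 8 mm, sides open, with three cross stops 6 thick (x), 24 wide (y), 12 high above the plate, at x = -82, 0, +82 mm; each of the two places is 76 mm long. Origin: centre of the underside. The near (-x) place holds a stored bar, the far (+x) one is free.
- long_place (a point): the free place of the long row: centre of the plate's top surface between the middle stop and the far (+x) stop; x along the row, z up. A bar lying home there has its origin on this point (5 mm play at each end).
- short_place (a point): the free place of the short row: centre of the plate's top surface between the middle stop and the far (+x) stop; x along the row, z up. A bar lying home there has its origin on this point (5 mm play at each end).
- long_stored: loose bar like the long bar (90 x 30 x 20 mm), already stored in the near (-x) place of the long row; leave it alone. Origin: centre of its underside, x along it.
- short_stored: loose bar like the short bar (66 x 30 x 20 mm), already stored in the near (-x) place of the short row; leave it alone. Origin: centre of its underside, x along it.
- reader: loose white hand-held reader, 50 (x) x 180 (y) x 24 mm, lying beyond the work; a bystander. Origin: underside.
There are look-alikes about, which are no part of the job. What is shaped like the short_bar but green or orange is not meant.

How it is judged:
On the way:
1. the rocker has tipped both bars up in their cavities (angle between long_bar's own z axis and vertical above 0.12 rad and angle between short_bar's own z axis and vertical above 0.16 rad), for 0.2 s.
At the end, for the whole second after the job is handed in: Each bar at rest in the free place of the row of its own length: centre within 8 mm along and 7 mm across, underside within 3 mm of the plate, right way up, flat within 0.06 rad, in line within 0.14 rad; stored bars within 12 mm of where they were (x of long_bar in the frame of long_place between -0.008 and 0.008 m and y of long_bar in the frame of long_place between -0.007 and 0.007 m and z of long_bar in the frame of long_place between -0.003 and 0.003 m and angle between each of long_bar, short_bar's own z axis and vertical below 0.06 rad and angle between the x axis of long_bar and the x axis of long_place, either way round below 0.14 rad and linear speed of each of long_bar, short_bar below 0.02 m/s and x of short_bar in the frame of short_place between -0.008 and 0.008 m and y of short_bar in the frame of short_place between -0.007 and 0.007 m and z of short_bar in the frame of short_place between -0.003 and 0.003 m and angle between the x axis of short_bar and the x axis of short_place, either way round below 0.14 rad and distance of each of long_stored, short_stored from where it was at the start of the episode below 0.012 m); the robot touches nothing.
It fails at once if the rocker is forced: pressed with more than 50 N (contact force between the arm and mould above 50 N).
It fails at once if the reader is pushed away (more than 20 mm) (distance of reader from where it was at the start of the episode above 0.02 m).
It also fails if it takes over 58 s, if anything falls off the work surface, if the arm or the gripper's body presses on something with over 40 N, if the wrist force passes 120 N, or if a joint passes its speed limit or range.

## Working session

There is one attempt and no reset: what is moved stays moved. The work goes in short steps, each a Python script; the robot and the scene stay as the last script left them, time stands still between calls to the robot, and variables do not carry over. Pictures are saved under pics/ and viewed, at most 10 in all, crops included, and the job is handed in when it is done.

```bash
mkdir -p pics; ls
cat > h.py <<'E'
import numpy as np, cv2
from workcell import manip, imaging
def grab(n,save=None):
    f=imaging.grab_frame(n)
    if save: cv2.imwrite(f'pics/{save}.png',cv2.cvtColor(f['color'],cv2.COLOR_RGB2BGR))
    return f
def rays(f,px):
    px=np.asarray(px,float).reshape(-1,2);K=f['camera_matrix']
    d=np.c_[(px[:,0]-K[0,2])/K[0,0],(px[:,1]-K[1,2])/K[1,1]]
    u=d.copy()
    for _ in range(20): u=d/(1+f['k1']*(u**2).sum(1))[:,None]
    T=np.array(f['world_from_camera'])
    return T[:3,3],np.c_[u[:,0],-u[:,1],-np.ones(len(u))]@T[:3,:3].T
def onplane(f,px,z):
    o,d=rays(f,px); return o+d*((z-o[2])/d[:,2])[:,None]
def cloud(f):
    h,w=f['depth'].shape
    v,u=np.mgrid[:h,:w]
    o,d=rays(f,np.c_[u.ravel(),v.ravel()])
    return (o+d*f['depth'].reshape(-1,1)).reshape(h,w,3)
E
python3 - <<'E'
from h import *
for n in('top','side'):
    f=grab(n,n+'0'); print(n,f['camera_matrix'],f['k1'],np.round(f['world_from_camera'],3),(f['depth']==0).mean())
    np.savez(n+'0.npz',**f)
E
```

```text
pics
top [[530.24277434   0.         277.10561462]
 [  0.         530.24277434 205.61833178]
 [  0.           0.           1.        ]] -0.2088103424569623 [[ 0.005  0.992 -0.129  0.499]
 [-1.     0.002 -0.028 -0.011]
 [-0.027  0.129  0.991  0.958]
 [ 0.     0.     0.     1.   ]] 0.004251700680272109
side [[433.38959743   0.         282.13975209]
 [  0.         433.38959743 208.25536146]
 [  0.           0.           1.        ]] 0.04210019456714548 [[-0.922  0.209 -0.325  0.306]
 [-0.387 -0.492  0.78   0.715]
 [ 0.003  0.845  0.535  0.549]
 [ 0.     0.     0.     1.   ]] 0.0037797619047619047
```

View pics/top0.png

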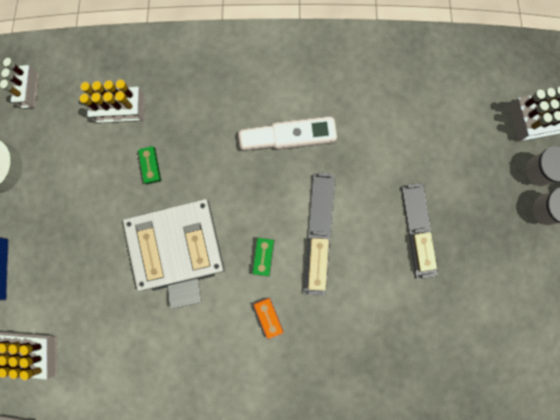

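View pics/side0.png

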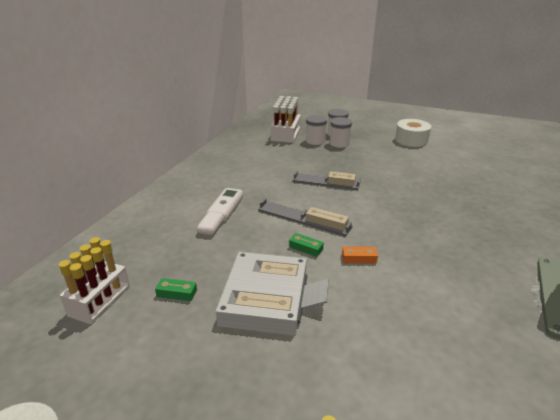

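The top view shows the mould at (172,245), with the long bar at (150,253), the short bar at (198,249) and the paddle at (184,293). The long row is at (318,235) with its free place at (321,205), and the short row is at (420,230) with its free place at (416,208). The reader is at (288,133). Green and orange decoys lie at (149,165), (263,257) and (268,318). The side view agrees with this.

```bash
cat > m.py <<'E'
from h import *
for n in('top','side'):
    f=dict(np.load(n+'0.npz')); P=cloud(f); c=f['color'].astype(int)
    hsv=cv2.cvtColor(f['color'],cv2.COLOR_RGB2HSV)
    cream=((hsv[...,1]>45)&(hsv[...,0]>8)&(hsv[...,0]<35)&(hsv[...,2]>130)&(P[...,2]<.06)&(P[...,0]<.65)&(abs(P[...,1])<.35)&(P[...,0]>.3)).astype(np.uint8)
    print(n,'table z med',np.median(P[...,2][(abs(P[...,1])<.3)&(P[...,0]>.3)&(P[...,0]<.6)]), 'noise',np.std(np.diff(P[380:400,300:400,2],axis=1)))
    for k in cv2.findContours(cream,cv2.RETR_EXTERNAL,cv2.CHAIN_APPROX_NONE)[0]:
        if cv2.contourArea(k)<60: continue
        m=np.zeros(cream.shape,np.uint8);cv2.drawContours(m,[k],-1,1,-1);z=np.median(P[...,2][m>0])
        zz=.034 if z>.031 else .028
        w=onplane(f,k.reshape(-1,2),zz)[:,:2].astype(np.float32)
        (cx,cy),(a,b),t=cv2.minAreaRect(w*1000)
        if a<b:a,b,t=b,a,t+90
        print(' cream z%.4f c(%.1f %.1f) size %.1f %.1f ang %.1f'%(z,cx,cy,a,b,(t+90)%180-90), k.reshape(-1,2).mean(0).round())
    # mould by height, then rows by colour
    X=P[...,0];Y=P[...,1];Z=P[...,2]
    def rect(mask,z,l):
        mask=cv2.morphologyEx(mask.astype(np.uint8),cv2.MORPH_CLOSE,np.ones((3,3)))
        k=max(cv2.findContours(mask,0,cv2.CHAIN_APPROX_NONE)[0],key=cv2.contourArea)
        w=onplane(f,k.reshape(-1,2),z)[:,:2].astype(np.float32)
        (cx,cy),(a,b),t=cv2.minAreaRect(w*1000)
        if a<b:a,b,t=b,a,t+90
        print(' ',l,'c(%.1f %.1f) size %.1f %.1f ang %.1f'%(cx,cy,a,b,(t)%180))
    reg=(X>.3)&(X<.6)&(Y>.05)&(Y<.35)
    g=(hsv[...,1]<45)&(hsv[...,2]>110)
    rect(reg&(Z>.027)&(Z<.042)&((g)|(cream>0)),.034,'mould')
    if n=='top':
        for u,v in((184,293),(321,205),(416,208),(340,205),(172,245)): print((u,v),hsv[v,u],P[v,u].round(4))
        for a in((100,190,240,320,'mz'),(285,165,440,305,'rz')):
            im=cv2.resize(f['color'][a[1]:a[3],a[0]:a[2]],None,fx=5,fy=5,interpolation=cv2.INTER_CUBIC)
            cv2.imwrite(f'pics/{a[4]}.png',im[...,::-1])
E
python3 m.py
```

```text
top table z med 0.0006223748696332354 noise 0.08613299935244206
 cream z0.0197 c(423.0 28.8) size 70.4 34.8 ang 20.5 [269. 318.]
 cream z0.0278 c(517.6 -57.6) size 90.4 31.5 ang -3.8 [318. 264.]
 cream z0.0277 c(539.5 -248.2) size 66.2 31.7 ang 8.1 [426. 252.]
 cream z0.0339 c(542.0 155.5) size 67.3 31.1 ang 14.3 [197. 249.]
 cream z0.0340 c(533.1 240.7) size 91.4 31.3 ang 13.8 [150. 254.]
  mould c(548.9 201.1) size 158.1 130.9 ang 104.0
(184, 293) [ 41  17 167] [0.4642 0.1797 0.0219]
(321, 205) [ 40   6 137] [ 0.6238 -0.0636  0.0091]
(416, 208) [ 30   5 146] [ 0.6191 -0.2381  0.0047]
(340, 205) [ 31  36 158] [ 0.6253 -0.099  -0.0022]
(172, 245) [ 37  15 220] [0.5489 0.2012 0.0309]
side table z med 0.002214011530810689 noise 0.038878703496460304
 cream z0.0357 c(537.0 239.8) size 90.8 30.8 ang 14.2 [263. 301.]
 cream z0.0353 c(546.1 154.3) size 67.0 30.5 ang 14.1 [279. 268.]
 cream z0.0213 c(426.0 38.8) size 71.0 34.6 ang 23.1 [358. 251.]
 cream z0.0293 c(522.0 -58.8) size 92.3 32.4 ang -3.8 [327. 215.]
 cream z0.0292 c(543.5 -250.8) size 68.0 35.0 ang 9.1 [342. 175.]
  mould c(552.3 203.9) size 164.7 132.4 ang 103.9
```

View pics/rz.png

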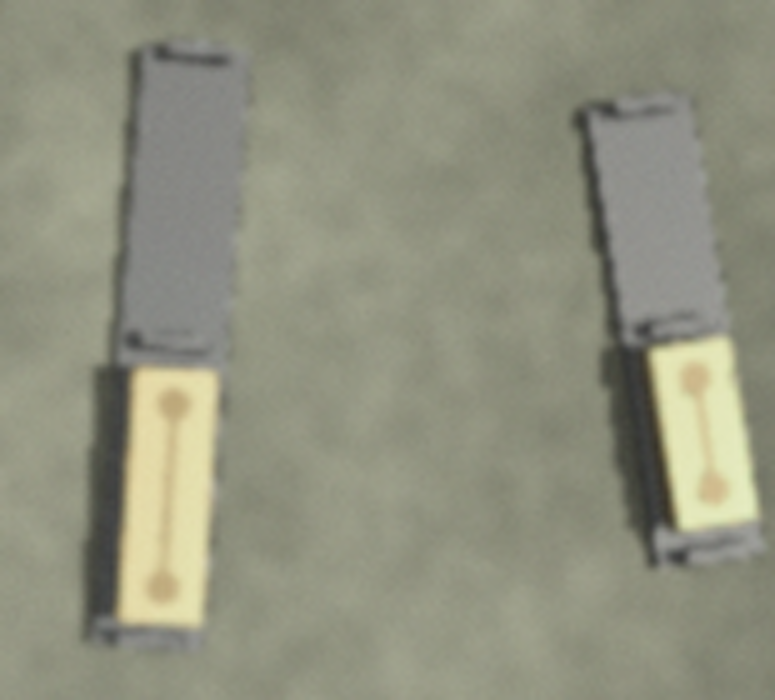

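View pics/mz.png

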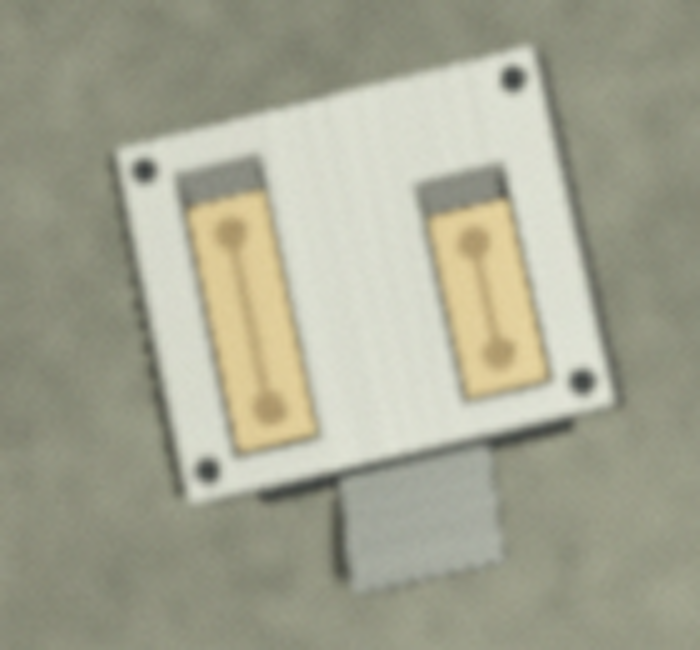

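The crops show the long row's free plate from about crop (138,47)/(247,48) at the far end to its middle stop at about (170,340). The short row's free plate runs from (585,103)/(690,97) to its middle stop at (675,327). In the mould crop the paddle spans (340,480) to (500,570), and both bars sit in their cavities right way up. Next I'll fit the plate edges.

```bash
cat > rows.py <<'E'
from h import *
# rectified ortho map at z: 0.5mm/px over x .40-.75, y -.33..0.0
def ortho(f,z,x0=.40,x1=.75,y0=-.33,y1=.0,s=.0005):
    xs=np.arange(x1,x0,-s);ys=np.arange(y1,y0,-s)
    Y,X=np.meshgrid(ys,xs);T=np.array(f['world_from_camera'])
    p=(np.c_[X.ravel(),Y.ravel(),np.full(X.size,z)]-T[:3,3])@T[:3,:3]
    u=np.c_[p[:,0]/-p[:,2],p[:,1]/p[:,2]]
    u*=(1+f['k1']*(u**2).sum(1))[:,None];K=f['camera_matrix']
    m=(u*[K[0,0],K[1,1]]+[K[0,2],K[1,2]]).reshape(X.shape+(2,)).astype(np.float32)
    return cv2.remap(f['color'],m[...,0],m[...,1],cv2.INTER_LINEAR)
if __name__=='__main__':
    ims=[]
    for n in('top','side'):
        f=dict(np.load(n+'0.npz'));im=ortho(f,.008)
        hsv=cv2.cvtColor(cv2.GaussianBlur(im,(0,0),2),cv2.COLOR_RGB2HSV)
        print(n,[hsv[int((.75-x)/.0005),int(-y/.0005)].tolist() for x,y in((.62,-.064),(.62,-.238),(.62,-.15),(.5,-.15),(.7,-.15))])
        g=((hsv[...,1]<25)).astype(np.uint8)
        g=cv2.morphologyEx(g,cv2.MORPH_OPEN,np.ones((9,9)))
        for k in cv2.findContours(g,0,cv2.CHAIN_APPROX_NONE)[0]:
            if cv2.contourArea(k)<4000: continue
            (u,v),(a,b),t=cv2.minAreaRect(k)
            print('  rect c(%.1f %.1f) %.1f %.1f %.1f'%(750-v/2,-u/2,a/2,b/2,t))
        ims.append(im)
    cv2.imwrite('pics/ortho.png',np.hstack([i[100:] for i in ims])[:,::1,::-1][:600,:].copy() if 0 else cv2.resize(np.hstack([i[50:630] for i in ims]),(800,352))[...,::-1])
    cv2.imwrite('pics/ortho_t.png',ims[0][...,::-1]);cv2.imwrite('pics/ortho_s.png',ims[1][...,::-1])
E
python3 rows.py
```

```text
top [[40, 6, 136], [30, 7, 146], [33, 32, 143], [33, 34, 143], [32, 34, 143]]
  rect c(606.5 -238.5) 117.7 43.6 82.4
  rect c(623.1 -64.1) 42.5 123.0 4.7
side [[15, 16, 127], [13, 14, 126], [25, 30, 144], [24, 28, 148], [24, 28, 145]]
  rect c(585.4 -245.6) 177.5 69.3 81.5
  rect c(581.9 -62.7) 59.5 232.2 5.2
```

View pics/ortho.png

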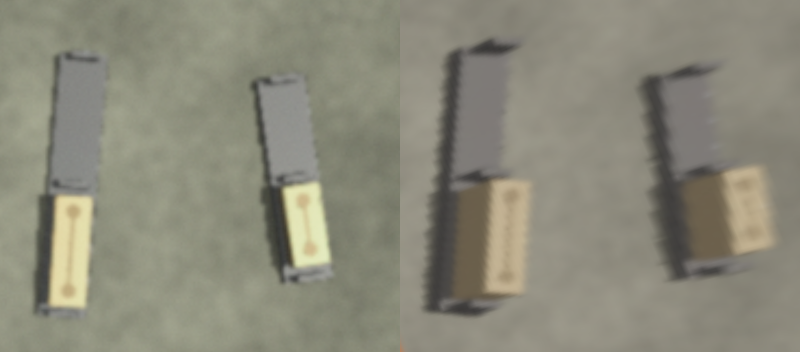

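The left half (top view) shows both plates cleanly, long free plate about (58..106, 55..190) and short about (258..318, 78..180). The right half (side view) shows the bars' walls and shadows, as expected. I'll fit the edges with rotated profiles.

```bash
cat > prof.py <<'E'
from h import *
from rows import ortho
for n in('top','side'):
    f=dict(np.load(n+'0.npz'))
    for name,c,a,hl in(('long',(.622,-.064),-4.4,50),('short',(.615,-.238),8,38)):
        for z in (.008,.020):
            im=ortho(f,z);lab=cv2.cvtColor(im,cv2.COLOR_RGB2LAB).astype(np.float32)
            hsv=cv2.cvtColor(im,cv2.COLOR_RGB2HSV).astype(np.float32)
            d=np.deg2rad(a);ex=np.array([np.cos(d),np.sin(d)]);ey=np.array([-ex[1],ex[0]])
            s=np.arange(-80,80,.5);t=np.arange(-35,35,.5)
            W=np.array(c)+s[:,None,None]*ex/1e3+t[None,:,None]*ey/1e3
            mp=np.stack([-W[...,1]/.0005,(.75-W[...,0])/.0005],-1).astype(np.float32)
            S=cv2.remap(hsv[...,1],mp[...,0],mp[...,1],1);L=cv2.remap(lab[...,0],mp[...,0],mp[...,1],1)
            if z==.008: # side edges by half level of saturation, in two halves
                out=[]
                for lo in range(-int(hl*.7),int(hl*.7),int(hl*.35)):
                    p=cv2.GaussianBlur(S[(s>lo)&(s<lo+hl*.35)].mean(0)[None],(0,0),2)[0]
                    mid=p[abs(t)<10].mean();out_=np.median(p[abs(t)>28]);h=(mid+out_)/2
                    i=np.where(p<h)[0];i=i[abs(t[i])<30];out.append((lo+hl*.17,round(float(t[i[0]]),1),round(float(t[i[-1]]),1)))
                print(n,name,'edges',out)
            col=L[:,abs(t)<7].mean(1);sat=S[:,abs(t)<7].mean(1)
            g=np.gradient(cv2.GaussianBlur(col[:,None],(0,0),1.5)[:,0]);gs=np.gradient(cv2.GaussianBlur(sat[:,None],(0,0),1.5)[:,0])
            pk=[(float(s[i]),round(float(g[i]),1)) for i in range(1,len(g)-1) if abs(g[i])>1.2 and abs(g[i])>=abs(g[i-1]) and abs(g[i])>abs(g[i+1])]
            print(n,name,z,'L peaks',pk)
E
python3 prof.py
```

```text
top long edges [(-26.5, -19.5, 20.0), (-9.5, -19.5, 20.0), (7.5, -20.0, 20.0), (24.5, -20.0, 20.0), (41.5, -20.5, 19.5)]
top long 0.008 L peaks [(-76.0, -2.1), (-66.0, 3.0), (-58.5, -9.3), (-54.0, -2.7), (-50.5, 2.8), (-44.0, 1.3), (52.5, -5.1), (56.5, 5.9)]
top long 0.02 L peaks [(-76.5, -2.2), (-67.0, 3.1), (-59.5, -9.3), (-51.5, 2.9), (-45.0, 1.3), (50.5, -5.1), (54.5, 6.0)]
top short edges [(-19.54, -20.0, 21.5), (-6.539999999999999, -20.0, 21.0), (6.460000000000001, -20.0, 21.5), (19.46, -20.0, 21.5)]
top short 0.008 L peaks [(-62.0, -1.7), (-51.0, 1.9), (-43.0, -11.6), (-38.5, 3.3), (-35.0, -2.6), (-31.5, 3.2), (40.5, -3.7), (44.5, 3.4), (48.5, -1.4)]
top short 0.02 L peaks [(-62.0, -2.0), (-51.5, 2.5), (-43.5, -10.7), (-39.0, 2.6), (-36.0, -2.5), (-32.0, 2.9), (39.0, -3.6), (43.0, 3.4), (46.5, -1.6)]
side long edges [(-26.5, -20.5, 26.0), (-9.5, -21.0, 25.5), (7.5, -21.5, 26.0), (24.5, -21.0, 25.0), (41.5, -21.5, 25.5)]
side long 0.008 L peaks [(-52.5, 1.5), (-46.5, -5.2), (-39.0, 4.9), (58.5, -5.6), (68.5, 4.8)]
side long 0.02 L peaks [(-51.5, -5.6), (-47.0, 3.2), (51.5, -5.2), (58.0, 6.1)]
side short edges [(-19.54, -23.5, 26.5), (-6.539999999999999, -22.5, 27.0), (6.460000000000001, -23.5, 27.0), (19.46, -22.0, 27.0)]
side short 0.008 L peaks [(-35.5, -1.7), (-29.5, 5.6), (46.5, -4.7), (53.5, 6.4)]
side short 0.02 L peaks [(-39.5, -3.5), (-34.0, 1.5), (42.0, -3.8), (47.0, 2.9)]
```

```bash
cat >> h.py <<'E'
from scipy.spatial.transform import Rotation as R
def down(yaw,tilt=0): return (R.from_euler('z',yaw)*R.from_euler('y',tilt)*R.from_euler('x',np.pi)).as_quat()
E
python3 - <<'E'
from h import *
m=manip
print(m.current_time_s(),R.from_quat(m.current_ee_rot()).as_matrix().round(2).tolist())
y=np.deg2rad(14);ex=np.array([np.cos(y),np.sin(y)])
p=np.array([.5507,.2006])-(.065+.036)*ex
q=down(y)
m.gripper_to(0.0)
m.goto([*p,.085],q)
print(m.current_time_s(),m.current_joint_positions(),p)
f0=np.array(m.current_force())[2]
z=.055;m.move_linear([*p,z],v=.1);log=[]
while z>.0045:
    z-=.002 if z>.016 else .0007
    m.move_linear([*p,z],v=.03)
    F=m.current_force()[2]-f0; log.append((round(z,4),round(float(F),1),round(float(m.current_tcp_pos()[2]),4)))
    if abs(F)>27: break
print(log,m.current_time_s())
E
```

```text
0.1 [[-0.94, 0.33, -0.0], [0.33, 0.94, -0.0], [0.0, -0.0, -1.0]]
2.5917 [3.48280179e-01 3.29768799e-01 1.97023276e+00 1.80830893e-04
 8.40708959e-01 1.67354207e+00] [0.45270013 0.17616589]
[(0.053, 0.8, 0.0534), (0.051, 0.5, 0.051), (0.049, 1.6, 0.0489), (0.047, 0.6, 0.0469), (0.045, 0.8, 0.0449), (0.043, 0.9, 0.0429), (0.041, 0.3, 0.0409), (0.039, 0.6, 0.0389), (0.037, 0.9, 0.0369), (0.035, 1.6, 0.0349), (0.033, 5.0, 0.0332), (0.031, 6.2, 0.0311), (0.029, 8.4, 0.029), (0.027, 8.6, 0.0268), (0.025, 3.1, 0.0248), (0.023, 5.9, 0.023), (0.021, 6.2, 0.021), (0.019, 6.8, 0.019), (0.017, 6.2, 0.0169), (0.015, 6.9, 0.0149), (0.0143, 5.9, 0.0142), (0.0136, 7.7, 0.0135), (0.0129, 6.4, 0.0128), (0.0122, 7.0, 0.0121), (0.0115, 7.6, 0.0115), (0.0108, 8.7, 0.0108), (0.0101, 8.3, 0.0102), (0.0094, 9.9, 0.0095), (0.0087, 10.6, 0.0088), (0.008, 9.5, 0.0081), (0.0073, 10.0, 0.0074), (0.0066, 10.2, 0.0067), (0.0059, 9.8, 0.006), (0.0052, 13.9, 0.0057), (0.0045, 19.3, 0.0056)] 11.7917
```

```bash
cat > tilt.py <<'E'
from h import *
def bars(f,reg=((.42,.66),(.08,.33))):
    P=cloud(f);hsv=cv2.cvtColor(f['color'],cv2.COLOR_RGB2HSV);X,Y,Z=P[...,0],P[...,1],P[...,2]
    c=((hsv[...,1]>45)&(hsv[...,0]>8)&(hsv[...,0]<35)&(hsv[...,2]>110)&(X>reg[0][0])&(X<reg[0][1])&(Y>reg[1][0])&(Y<reg[1][1])&(Z>.02)&(Z<.09)).astype(np.uint8)
    out=[]
    for k in cv2.findContours(c,0,cv2.CHAIN_APPROX_NONE)[0]:
        if cv2.contourArea(k)<150: continue
        m=np.zeros(c.shape,np.uint8);cv2.drawContours(m,[k],-1,1,-1)
        m=cv2.erode(m,np.ones((3,3)));p=P[m>0]
        for _ in range(4):
            c0=p.mean(0);n=np.linalg.svd(p-c0)[2][2];n*=np.sign(n[2])
            r=(p-c0)@n;p=p[abs(r)<max(.0015,2*r.std())] if r.std()>.0007 else p
        o,d=rays(f,k.reshape(-1,2));w=o+d*(((c0-o)@n)/(d@n))[:,None]
        ux=np.array([1,0,0])-n*n[0];ux/=np.linalg.norm(ux);uy=np.cross(n,ux)
        (a,b),(s1,s2),t=cv2.minAreaRect(np.c_[(w-c0)@ux,(w-c0)@uy].astype(np.float32)*1000)
        if s1<s2:s1,s2,t=s2,s1,t+90
        t=np.deg2rad((t+90)%180-90);cen=c0+(a*ux+b*uy)/1000;ax=ux*np.cos(t)+uy*np.sin(t)
        out.append(dict(top=cen,ax=ax,n=n,size=(s1,s2),yaw=np.arctan2(ax[1],ax[0]),tilt=-np.arcsin(ax[2]),res=((p-c0)@n).std()))
    return out
def show(n,f,**k):
    for b in bars(f,**k): print(n,'top',(b['top']*1e3).round(1),'n',b['n'].round(3),'size',np.round(b['size'],1),'yaw %.3f tilt %.3f res %.4f'%(b['yaw'],b['tilt'],b['res']))
if __name__=='__main__':
    m=manip;p=m.current_tcp_pos()
    m.move_linear([p[0],p[1],.06],v=.2)
    m.goto([.40,.10,.20],down(np.deg2rad(14)));print(m.current_time_s())
    for n in('top','side'):
        f=grab(n,n+'1');np.savez(n+'1.npz',**f);show(n,f)
E
python3 tilt.py
```

```text
12.925
top top [ -6277.6 -19047.8  98722.2] n [-0.161  0.971  0.178] size [209820.7   2213.2] yaw 1.196 tilt 1.363 res 0.0079
top top [  516.2 -4170.4 16305.3] n [-0.18   0.949  0.257] size [37060.9   640.5] yaw -1.544 tilt -1.307 res 0.0080
side top [ 3309.1 -5887.7 -6334.8] n [ 0.303 -0.618  0.726] size [26996.7  1876.1] yaw -1.064 tilt 0.758 res 0.0071
side top [454.1 409.2 260. ] n [ 0.371 -0.526  0.765] size [9963.7  447.5] yaw -1.172 tilt 0.688 res 0.0066
```

View pics/side1.png

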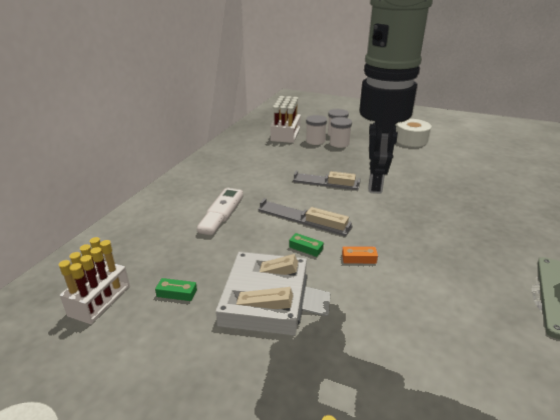

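The side view shows both bars tipped up at (280,265) and (265,298), with the paddle flat at (318,300). My plane fit is being corrupted by noisy depth, so I'll make it robust.

```bash
python3 - <<'E'
s=open('tilt.py').read()
a=s.index("        for _ in range(4):");b=s.index("        o,d=rays(f,k.reshape")
s=s[:a]+'''        from scipy.optimize import least_squares
        c0=np.median(p,0);q=p-c0
        g=least_squares(lambda v:q[:,0]*v[0]+q[:,1]*v[1]+v[2]-q[:,2],[-.3,-.07,0],loss='cauchy',f_scale=.001)
        n=np.array([-g.x[0],-g.x[1],1]);n/=np.linalg.norm(n);c0=c0+[0,0,g.x[2]];r=(p-c0)@n;p=p[abs(r)<.003]
'''+s[b:]
open('tilt.py','w').write(s)
E
python3 - <<'E'
from tilt import *
for n in('top','side'):
    f=dict(np.load(n+'1.npz'));show(n,f)
    P=cloud(f)
    print(P[254,150] if n=='top' else P[300,265], f['depth'][250:258:2,150])
E
```

```text
top top [541.6 155.3  47.5] n [0.385 0.113 0.916] size [74.4 33.3] yaw 0.271 tilt 0.413 res 0.0013
top top [531.2 239.   46.2] n [0.271 0.057 0.961] size [94.9 33.7] yaw 0.262 tilt 0.281 res 0.0014
[0.53177497 0.23598423 0.04913347] [0.9183221  0.9143885  0.91234714 0.91472006]
side top [531.3 250.   47.6] n [0.256 0.09  0.963] size [96.4 46.5] yaw 0.254 tilt 0.274 res 0.0010
side top [541.9 166.6  48.2] n [0.368 0.146 0.918] size [76.  50.6] yaw 0.259 tilt 0.405 res 0.0011
[0.52835382 0.25100671 0.04784625] [0.8877318  0.8835892  0.8755024  0.87236345]
```

```bash
cat > pick.py <<'E'
from h import *
m=manip
def pick(C,yaw,tilt,d,h):
    Rb=(R.from_euler('z',yaw)*R.from_euler('y',tilt)).as_matrix();ax,n=Rb[:,0],Rb[:,2]
    T=np.array(C)-d*ax-h*n;q=down(yaw,tilt)
    m.gripper_to(.65)
    m.goto(T+.05*n,q); m.move_linear(T,v=.1)
    print('at',T.round(4),np.round(m.current_tcp_pos(),4),np.round(m.current_force(),1))
    m.gripper_to(0.0,70)
    print('grip',m.current_gripper_width(),m.current_grip_force(),np.round(m.current_force(),1))
    m.move_linear(T+[0,0,.09],v=.15)
    print('lift',m.current_gripper_width(),m.current_grip_force(),m.current_time_s())
def over(place,yaw,d,z):
    e=np.array([np.cos(yaw),np.sin(yaw)])
    m.goto([*(np.array(place)-d*e),z],down(yaw)); print('over',m.current_time_s(),m.current_gripper_width())
E
python3 - <<'E'
from pick import *
pick([.5355,.2403,.0458],.253,.275,.028,.014)
over([.6285,-.065],np.deg2rad(-5),.028,.064)
for n in('top','side'): f=grab(n,n+'2');np.savez(n+'2.npz',**f)
a=cv2.imread('pics/top2.png')[150:310,240:440];b=cv2.imread('pics/side2.png')[130:290,220:420]
cv2.imwrite('pics/v2.png',cv2.resize(np.hstack([a,b]),None,fx=2,fy=2,interpolation=2))
E
```

```text
at [0.5057 0.2326 0.0399] [0.5062 0.2325 0.0409] [ 0.8 -0.1  0.2]
grip 0.3268383698941202 69.28244590759277 [0.6 0.1 5.3]
lift 0.33075306351857114 68.98915529251099 16.2167
over 17.425 0.3292158982116348
```

View pics/v2.png

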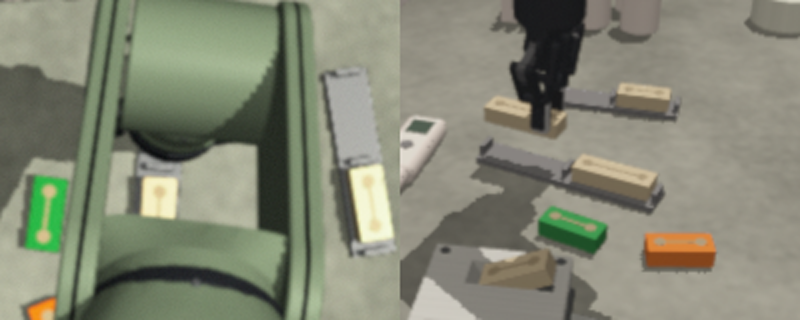

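The side view (right half) shows the long bar held level at about (525,115) above the row. The arm hides it from the top view. I'll measure the bar's far lower edge with the side camera, relative to the place as seen by that same camera.

```bash
cat > held.py <<'E'
from pick import *
def meas(f,place,yaw,L,tcpz,box):
    """side-camera extents of the held bar's +y face, in the row frame (mm)"""
    hsv=cv2.cvtColor(f['color'],cv2.COLOR_RGB2HSV)
    c=((hsv[...,1]>45)&(hsv[...,0]>5)&(hsv[...,0]<35)&(hsv[...,2]>60)).astype(np.uint8)
    x0,y0,x1,y1=box;mm=np.zeros_like(c);mm[y0:y1,x0:x1]=c[y0:y1,x0:x1]
    k=max(cv2.findContours(mm,0,cv2.CHAIN_APPROX_NONE)[0],key=cv2.contourArea).reshape(-1,2)
    e=np.array([np.cos(yaw),np.sin(yaw),0]);nn=np.array([-e[1],e[0],0]);P=np.array([*place,0])
    o,d=rays(f,k);w=o+d*((((P+.015*nn)-o)@nn)/(d@nn))[:,None]
    s=(w-P)@e*1e3
    print('px bounds',k.min(0),k.max(0))
    i=np.argsort(s)
    print('far edge',[(round(float(s[j]),1),round(float(w[j,2]*1e3),1),k[j].tolist()) for j in i[-8:]])
    b=[j for j in range(len(k)) if k[j,1]==k[k[:,0]==k[j,0],1].max()]
    lo=sorted([(round(float(s[j]),1),round(float(w[j,2]*1e3),1)) for j in b]);print('lower edge s,z',lo[::4])
    print('near',[(round(float(s[j]),1),round(float(w[j,2]*1e3),1)) for j in i[:4]])
if __name__=='__main__':
    f=dict(np.load('side2.npz'));print(np.round(m.current_tcp_pos(),4))
    meas(f,[.6305,-.0657],np.deg2rad(-5),90,.064,(255,170,310,205))
E
python3 held.py
```

```text
[ 0.6009 -0.0611  0.0642]
px bounds [262 178] [303 199]
far edge [(41.7, 58.4, [263, 190]), (43.9, 75.9, [262, 183]), (44.0, 73.3, [262, 184]), (44.0, 70.7, [262, 185]), (44.1, 68.1, [262, 186]), (44.2, 65.5, [262, 187]), (44.2, 62.9, [262, 188]), (44.3, 60.3, [262, 189])]
lower edge s,z [(-57.5, 90.2), (-48.6, 65.3), (-39.1, 60.1), (-31.7, 60.6), (-26.8, 59.2), (-21.8, 60.4), (-14.4, 58.3), (-4.4, 58.1), (5.7, 57.8), (15.9, 57.6), (26.2, 57.4), (36.5, 59.8)]
near [(-57.5, 90.2), (-57.4, 92.6), (-55.6, 74.8), (-55.5, 77.3)]
```

```bash
cat >> pick.py <<'E'
def place(zc):
    p=np.array(m.current_tcp_pos());f0=m.current_force()[2];z=zc+.005
    m.move_linear([p[0],p[1],z],v=.1)
    while z>zc-.004:
        F=m.current_force()[2]-f0
        if F>5: break
        z-=.001;m.move_linear([p[0],p[1],z],v=.03)
    print('down',z,F,np.round(m.current_force(),1))
    m.gripper_to(.62);m.move_linear([p[0],p[1],z+.09],v=.2);print(m.current_time_s())
E
python3 - <<'E'
from pick import *
place(.014)
pick([.547,.1553,.0455],.253,.41,.018,.0125)
for n in('top','side'): f=grab(n,n+'3');np.savez(n+'3.npz',**f)
over([.6223,-.2385],np.deg2rad(8),.018,.066)
f=grab('side','side4');np.savez('side4.npz',**f)
b=np.hstack([cv2.imread('pics/side3.png')[130:290,220:420],cv2.imread('pics/side4.png')[130:290,220:420]])
cv2.imwrite('pics/v4.png',cv2.resize(b,None,fx=2,fy=2,interpolation=2))
E
```

```text
down 0.013999999999999995 11.832610339513668 [-3.2  0.3 10.9]
20.3333
at [0.5262 0.1499 0.0412] [0.5268 0.1495 0.0417] [-0.1 -0.1 -1.6]
grip 0.33475085574194285 69.62958455085754 [ 1.4 -0.6  5.4]
lift 0.3277911236142553 69.16831612586975 23.2
over 24.8 0.3310877804767198
```

View pics/v4.png

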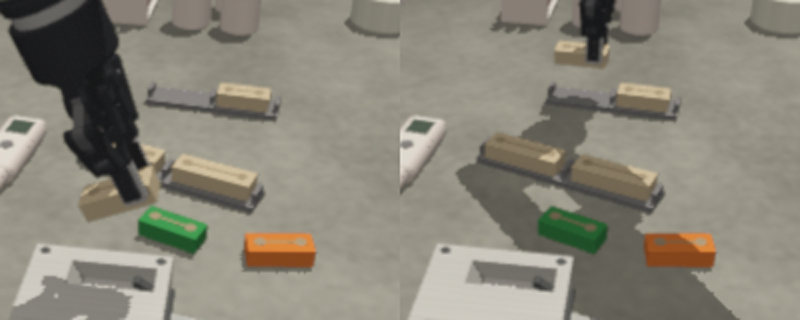

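The long bar now lies in its place at about (523,153), and the short bar is held over the short row at about (580,52). I'll measure the short bar the same way.

Run:
```python
from held import *
f=dict(np.load('side4.npz'));print(np.round(m.current_tcp_pos(),4))
meas(f,[.6246,-.2397],np.deg2rad(8),66,.066,(292,145,330,166))
```

```text
[ 0.605  -0.2396  0.0661]
px bounds [297 150] [324 163]
far edge [(30.7, 85.0, [298, 152]), (32.8, 62.6, [297, 160]), (32.8, 65.4, [297, 159]), (32.9, 68.2, [297, 158]), (33.0, 70.9, [297, 157]), (33.0, 73.7, [297, 156]), (33.1, 76.5, [297, 155]), (33.2, 79.2, [297, 154])]
lower edge s,z [(-35.8, 79.5), (-26.6, 61.8), (-19.0, 60.8), (-8.8, 59.5), (1.6, 60.9), (11.9, 59.6), (22.3, 61.1), (32.8, 62.6)]
near [(-35.8, 79.5), (-35.6, 82.2), (-35.5, 84.9), (-35.3, 87.6)]
```

Run:
```python
from pick import *
from tilt import show
p=np.array(m.current_tcp_pos());m.move_linear(p-[.001,0,0],v=.05)
place(.0157)
m.goto([.42,.10,.25],down(np.deg2rad(14)))
m.pause(.3);print(m.current_time_s())
for n in('top','side'):
    f=grab(n,n+'5');np.savez(n+'5.npz',**f)
f=dict(np.load('top5.npz'));hsv=cv2.cvtColor(f['color'],cv2.COLOR_RGB2HSV);P=cloud(f)
c=((hsv[...,1]>45)&(hsv[...,0]>8)&(hsv[...,0]<35)&(hsv[...,2]>120)&(P[...,0]>.45)&(P[...,0]<.72)&(P[...,1]<-.02)&(P[...,1]>-.3)).astype(np.uint8)
for k in cv2.findContours(c,0,cv2.CHAIN_APPROX_NONE)[0]:
    if cv2.contourArea(k)<60: continue
    mm=np.zeros_like(c);cv2.drawContours(mm,[k],-1,1,-1)
    (x,y),(a,b),t=cv2.minAreaRect((onplane(f,k.reshape(-1,2),.028)[:,:2]*1000).astype(np.float32))
    print(round(x,1),round(y,1),round(a,1),round(b,1),round(t,1),'z',np.median(P[...,2][mm>0]).round(4))
im=np.hstack([cv2.imread('pics/top5.png')[150:310,270:470],cv2.imread('pics/side5.png')[130:290,220:420]])
cv2.imwrite('pics/v5.png',cv2.resize(im,None,fx=2,fy=2,interpolation=2))
```

```text
down 0.014699999999999994 9.063785035070135 [-3.2  1.7  8.3]
28.1667
29.9917
517.7 -57.0 32.0 90.7 86.8 z 0.0277
539.5 -247.9 66.0 32.1 8.5 z 0.0276
620.5 -235.8 67.9 31.9 9.1 z 0.0277
626.7 -63.1 31.7 92.5 85.8 z 0.0275
```

View pics/v5.png

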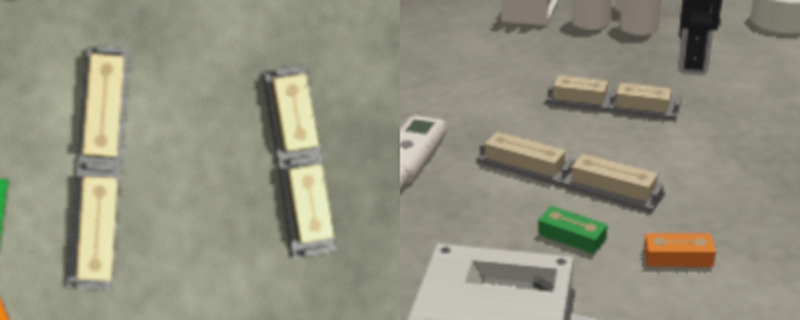

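Both bars lie flat at z 28 mm, within about 1.5 mm of their places in the top view, and the stored bars have not moved.

```bash
python3 -c "
from workcell import manip
print(manip.close_job(),manip.current_time_s())"
```

```text
the job is handed in; nothing more can be done
the job is handed in; nothing more can be done
```

The job is handed in at about 30 s of the 58 s: the rocker was pressed to its stop (highest reading 19 N) and both bars tipped up. Each bar now lies flat, right way up, within about 2 mm of its own free place by the top camera, and the stored bars and reader were left alone.

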